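Change over the two tea boxes

TASK

Two wooden tea boxes with hinged lids stand on the worktop: the narrow one is open and the wide one is shut. Push the narrow box's lid over so that it falls shut, and flip the wide box's lid up and back past upright so that it stays open by its own weight. Use only light fingertip pushes: grip nothing, leave both boxes standing where they are without lifting or tipping them, and do not disturb the mug, the honey jar or the salt shaker.

Things in the scene. Friction and masses are not known exactly. Their poses are not given: they have to be found in the camera images.
- wide_box: a plain light-wood box for tea sachets, 200 mm wide, 105 mm deep, 70 mm high without its lid, loose on rubber feet; origin at the centre of its underside, x points from its front (lip side) to its back (hinge side), y along its width, z up
- wide_lid (a joint): lid angle of the wide box in rad: 0 shut, pi/2 upright, 1.95 leaning back against its stop. The lid is a 12 mm thick about 175 g panel that turns freely and has no catch: below about 1.45 it falls shut, above about 1.55 it falls back onto the stop
- wide_lip (a point): middle of the lower front edge of the wide box's lid lip, fixed to the lid. The lip is an 8 mm thick wooden ledge that runs along almost the whole lid front and overhangs the box's front wall by 20 mm, with free space under it; this edge is 125 mm from the hinge axis and, with the lid shut, 70 mm above the worktop. Axes as the box's with the lid shut; they turn with the lid (z is then the lid's outward upper side)
- wide_hinge (a point): middle of the wide box's lid hinge axis: 70 mm above the underside, at the box's back face; axes as the box's, the hinge axis is y
- narrow_box: a plain light-wood box for tea sachets, 110 mm wide, 105 mm deep, 70 mm high without its lid, loose on rubber feet; origin at the centre of its underside, x points from its front (lip side) to its back (hinge side), y along its width, z up
- narrow_lid (a joint): lid angle of the narrow box in rad: 0 shut, pi/2 upright, 1.95 leaning back against its stop. The lid is a 12 mm thick about 95 g panel that turns freely and has no catch: below about 1.45 it falls shut, above about 1.55 it falls back onto the stop
- narrow_lip (a point): middle of the lower front edge of the narrow box's lid lip, fixed to the lid. The lip is an 8 mm thick wooden ledge that runs along almost the whole lid front and overhangs the box's front wall by 20 mm, with free space under it; this edge is 125 mm from the hinge axis and, with the lid shut, 70 mm above the worktop. Axes as the box's with the lid shut; they turn with the lid (z is then the lid's outward upper side)
- narrow_hinge (a point): middle of the narrow box's lid hinge axis: 70 mm above the underside, at the box's back face; axes as the box's, the hinge axis is y
- mug: white mug with dark stripes and a handle, about 90x120x88 mm, origin at the centre of its underside; stands between the boxes, not to be touched
- jar: glass honey jar with a screw lid, about 58x62x86 mm, origin at the centre of its underside; stands between the boxes further back, not to be touched
- shaker: salt shaker with a metal top, 44 mm across, 90 mm high, origin at the centre of its underside; stands to the right by the hob, not to be touched

How it is judged:
By the outcome, as a careful person would: the job done as asked, in the order asked, and still so for the second after the job is handed in, with the robot touching nothing.
It also fails if it takes over 72 s, if anything falls off the work surface, if the arm or the gripper's body presses on something with over 40 N, if the wrist force passes 120 N, or if a joint passes its speed limit or range.

ROBOT

A 7-joint arm with a two-finger parallel gripper is mounted at the origin on a cart in front of the work surface, level with it; the furniture and walls round the work are solid. World frame = base frame: x ahead of the robot, y to its left, z up, the work surface at z = 0. Lengths are in m, angles in rad, forces in N, time in s.
With the tool pointing down it reaches from about 0.4 to 0.85 m from the base axis. Payload 10.4 kg.
Tool frame: the origin (TCP) lies between the finger pads; the fingertips stand 11 mm ahead of it and the grasp point (between the pads) lies 8 mm behind it (r.tcp_to_tips is the distance from the TCP to the fingertips, in m); z points along the fingers, y is the line along which they close (so a half turn about z gives the same grasp; the last joint's range is limited). The gripper opens to 87 mm and grips with 3 to 60 N. Pads are 19 mm wide; open, the fingers measure 117 mm over their backs; the gripper's body (75 mm by 190 mm) begins 51 mm behind the grasp point.
Start: joints at [-1.214, 0.332, -0.065, 1.46, 0.022, 1.35, -0.088], TCP at [0.232, 0.58, 0.234] pointing down, gripper open.
Joint ranges: [-2.6, 2.6], [-0.5, 2.12], [-1.47, 1.34], [0.16, 2.42], [-1.27, 4.41], [0.06, 2.06], [-2.6, 2.6]. Speed limits (rad/s): [2.22, 2.22, 2.79, 2.79, 3.14, 3.14, 3.14].

INTERFACE

Orientations are given as a unit quaternion [x, y, z, w].
In Python, from bench import r gives the robot as it stands. The module is installed in compiled form; this text tells all that it offers.
- The arm moves only by the shell command python3 -m crank 'ROWS' [FORCE]. ROWS is JSON, a list of rows, each an object of numbers: "claw": the closure, from -1 (fully open) to 1 (shut); "dx", "dy", "dz": the shift along the tool's x, y, z each as a share of 3 cm, from -1 to 1; "ax", "ay", "az": the turn, a rotation vector about the tool's x, y, z each as a share of 6 degrees, from -1 to 1. A call has 1 to 8 rows; each row shifts and turns the commanded pose from where the row before left it, along the tool's axes as they then stand; what a row does not reach is not made up. A row lasts 1/12 s, in which the tool goes at most 41.7 mm and 7.16 degrees, less where a joint would pass 70% of its speed; a pose out of reach is approached as far as the arm can. A call with a number of a shift or a turn outside -1 to 1 is refused whole. A call with a gripper value outside its range is refused whole. The fingers move at their own pace and stop on an object; FORCE is the grip in N (left out, the last holds). Time passes only in rows, so rows that do not move let the fingers close. It gives the time, the measured TCP pose, the force, the opening and the grip force at its end, in the units of the state.
- r.read_state(): the state, without advancing time (a new reading comes with each control period).
- r.camera(name): name is "scene" or "side" or "wrist"; returns a dict with "color" (420x560x3 uint8, red, green, blue), "mtx" (3x3 intrinsics, pixels), "R" (3x3) and "t" (3): a world point X has camera coordinates R X + t; the wrist camera has in their place "hand_eye" (4x4, takes a point from camera to tool coordinates, whose origin is the TCP and whose axes are the flange's). Camera axes: x right, y down, z forward; pixel columns grow to the right and rows downward; lengths in m; the calibration is good to about 2 mm. A picture is of the moment at which its call begins: read the wrist's pose just before it. There is no depth.
- r.close_job(): hands the job in; it is judged then, once.
The state is a dict: "time": time; "joint_positions": joint angles; "joint_vel": joint speeds; "joint_torque": joint torques, N m; "ee_pos": TCP position; "eef_rot": TCP orientation; "ft_force": force on the tool from outside, world axes, zero at the start; "torque": the same for the moment, N m; "width": finger opening in m; "grip_force": force on a finger pad.
Only numpy, scipy, OpenCV 4.12 (cv2) and the standard library are available. Lean on these libraries where they do the work, as an engineer would, in place of code of your own. Each camera call takes 0.05 s, during which the arm holds its last target. There are 200 camera calls.

## Working session

There is one attempt and no reset: what is moved stays moved. The work goes in short steps, Python scripts to look and compute and a shell command to move; the robot and the scene stay as the last step left them, time stands still between calls to the robot, and variables do not carry over. Pictures are saved under pics/ and viewed, at most 10 in all, crops included, and the job is handed in when it is done.

```bash
mkdir -p pics
python3 - <<'E'
from bench import r
import cv2,pickle
s=r.read_state();print(s['time'],s['ee_pos'],s['eef_rot'],s['width'])
d={}
for n in("scene","side"):
    c=r.camera(n);d[n]=c;cv2.imwrite(f"pics/{n}0.png",cv2.resize(c["color"][:,:,::-1],(800,600),interpolation=cv2.INTER_CUBIC));print(n,c['t'],c['R'].tolist())
pickle.dump(d,open("c.pkl","wb"))
E
```

```text
0.0 [0.23157993 0.58011228 0.23273596] [ 1.88751837e-01  9.82024557e-01 -7.08370977e-04 -1.07998247e-04] 0.08691323477856235
scene [-0.25486284  0.38756189  0.7943406 ] [[0.46357597577350673, -0.8860213196028015, 0.007970940656627214], [-0.5391900349551462, -0.289225846254479, -0.7909630307817483], [0.703115510347133, 0.36237360702414695, -0.6118120201839775]]
side [-0.49466661  0.22095725  0.94399234] [[0.8546161850371483, -0.5189178608848097, -0.018852849314738043], [-0.3152354729242337, -0.4896322567566318, -0.8129494755233206], [0.4126230396897216, 0.7007028662693917, -0.5820289686253368]]
```

View pics/scene0.png

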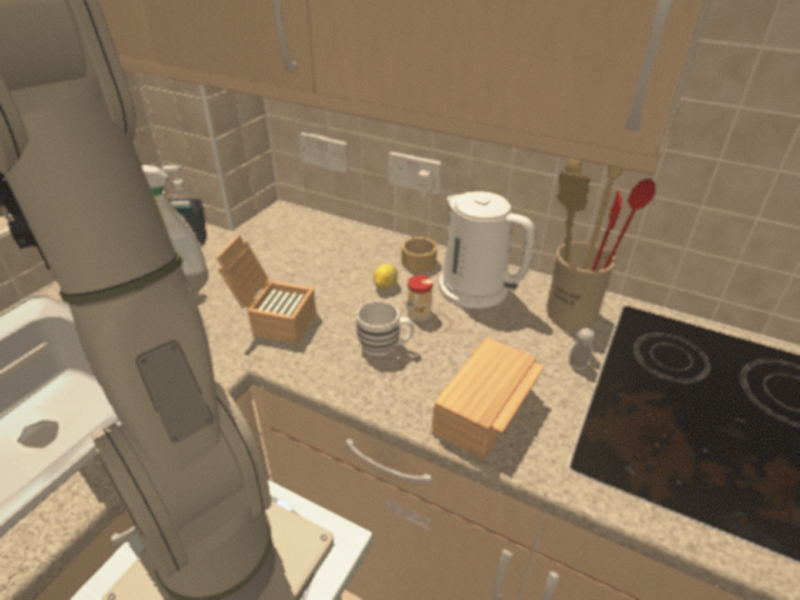

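View pics/side0.png

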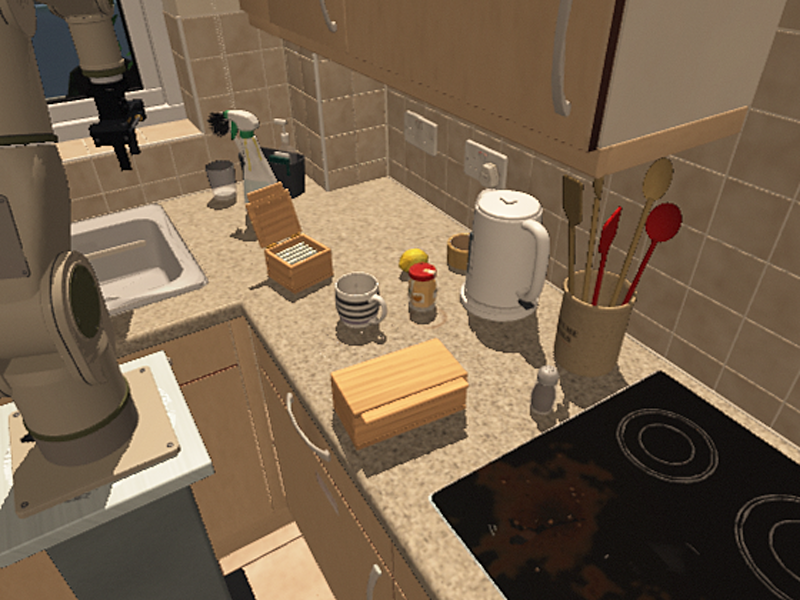

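The scene view (800x600) shows the open narrow box near (282,310), the mug at (380,328), the jar at (420,297), the wide box at (487,393) with its lip on the right, and the shaker at (583,347). The side view shows the narrow box at (298,262) with its lid leaning left, the wide box at (400,390) with its lip at lower right, and the shaker at (543,390). Next I'll take enlarged crops.

Run:
```python
import cv2,pickle,numpy as np
d=pickle.load(open("c.pkl","rb"))
# crop 100x75 px of the original, x4
def crop(n,x,y): 
    return cv2.resize(d[n]["color"][y:y+75,x:x+100,::-1],(400,300),interpolation=cv2.INTER_CUBIC)
im=np.vstack([np.hstack([crop("scene",290,235),crop("scene",145,162)]),np.hstack([crop("side",228,236),crop("side",155,126)])])
cv2.imwrite("pics/crops.png",im)
```

```text
(no output)
```

View pics/crops.png

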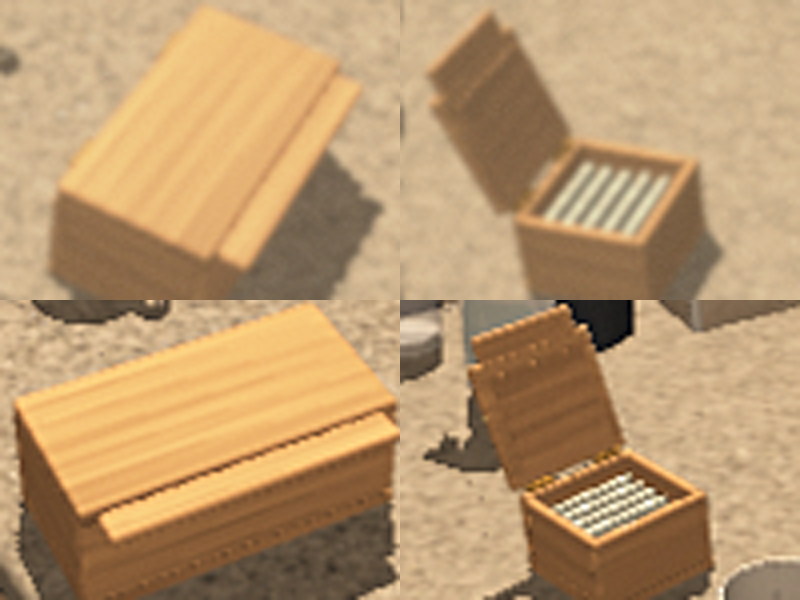

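```bash
cat > fit.py <<'E'
import cv2,pickle,numpy as np
from scipy.optimize import least_squares
d=pickle.load(open("c.pkl","rb"))
def proj(n,X):
    c=d[n];p=(c["R"]@np.atleast_2d(X).T).T+c["t"];p=(c["mtx"]@p.T).T;return p[:,:2]/p[:,2:]
def world(q,P): 
    c,s=np.cos(q[2]),np.sin(q[2]);P=np.array(P,float)
    return np.c_[q[0]+c*P[:,0]-s*P[:,1],q[1]+s*P[:,0]+c*P[:,1],P[:,2]]
def fit(P,obs,q0):
    f=lambda q:np.concatenate([(proj(n,world(q,P))-o).ravel() for n,o in obs.items()])
    s=least_squares(f,q0,loss='soft_l1');return s.x,np.sqrt(np.mean(s.fun**2)),s.fun.reshape(-1,2).round(1).tolist()
def ray(n,u,z):
    c=d[n];v=c["R"].T@np.linalg.inv(c["mtx"])@np.array([*u,1]);o=-c["R"].T@c["t"];return o+v*(z-o[2])/v[2]
def tile(o,pts): return np.array(o)+np.array(pts)/4.-.4
E
python3 - <<'E'
from fit import *
h=.0525
# order: hinge near, hinge far, front far, front near
w={"scene":tile((290,235),[(60,188),(205,8),(340,65),(210,260)]),"side":tile((228,236),[(15,100),(310,2),(397,103),(85,215)])}
for n in w: print(n,[ray(n,u,.082).round(3).tolist() for u in w[n]])
for y in(1,-1):
    Pw=[(h,y*.1,.082),(h,-y*.1,.082),(-h,-y*.1,.082),(-h,y*.1,.082)]
    g=np.mean([ray("side",u,.082) for u in w["side"]],0)
    print(fit(Pw,w,[g[0],g[1],1.57]))
nb={"scene":tile((145,162),[(125,212),(170,143),(297,160),(245,243)]),"side":tile((155,126),[(125,193),(225,153),(306,193),(197,246)])}
for n in nb: print(n,[ray(n,u,.07).round(3).tolist() for u in nb[n]])
Pn=[(h,.055,.07),(h,-.055,.07),(-h,-.055,.07),(-h,.055,.07)]
g=np.mean([ray("side",u,.07) for u in nb["side"]],0)
print(fit(Pn,nb,[g[0],g[1],1.57]))
S=.7
for nm,a,b,z in(("mug",(380,312),(358,288),.088),("jar",(420,285),(424,272),.086),("shaker",(586,335),(546,370),.09)):
    print(nm,ray("scene",np.array(a)*S,z).round(3),ray("side",np.array(b)*S,z).round(3))
E
```

```text
scene [[0.362, -0.16, 0.082], [0.556, -0.179, 0.082], [0.545, -0.278, 0.082], [0.353, -0.259, 0.082]]
side [[0.364, -0.16, 0.082], [0.559, -0.179, 0.082], [0.549, -0.281, 0.082], [0.356, -0.261, 0.082]]
(array([ 0.45670365, -0.21941413,  1.47601056]), np.float64(0.9727715276098055), [[-0.8, -0.5], [-0.2, -1.3], [1.9, -1.0], [1.1, 0.6], [-1.4, -0.3], [0.2, -0.7], [0.8, -0.2], [-1.5, 1.0]])
(array([ 0.45476864, -0.21759668,  3.68212848]), np.float64(29.304940550135726), [[-1.1, 0.8], [44.5, 42.6], [0.1, -1.6], [-42.7, -47.7], [-2.6, 0.6], [2.7, 54.1], [-0.5, -1.4], [2.9, -53.9]])
scene [[0.43, 0.293, 0.07], [0.516, 0.319, 0.07], [0.544, 0.218, 0.07], [0.443, 0.193, 0.07]]
side [[0.426, 0.295, 0.07], [0.52, 0.312, 0.07], [0.548, 0.216, 0.07], [0.443, 0.19, 0.07]]
(array([0.48355074, 0.25619985, 1.81760422]), np.float64(1.3532332081706906), [[-2.9, 2.4], [1.4, -1.5], [0.9, -0.9], [0.4, 0.1], [-2.4, 0.9], [0.0, -1.4], [0.2, -0.6], [-0.3, -0.3]])
mug [0.522 0.037 0.088] [0.514 0.021 0.088]
jar [0.645 0.008 0.086] [0.655 0.001 0.086]
shaker [ 0.645 -0.346  0.09 ] [ 0.654 -0.348  0.09 ]
```

The crops give clear corners. Both boxes have their hinges towards +y: wide box centre (0.457,-0.219) with yaw 1.476, narrow box centre (0.484,0.256) with yaw 1.818. Next I'll check where the sprayer behind the narrow lid is, and fit the lid angle.

```bash
python3 - <<'E'
from fit import *
S=.7
for z in(0,.1,.2): print(z,ray("scene",np.array((195,290))*S,z).round(3),ray("side",np.array((262,195))*S,z).round(3),ray("side",np.array((240,122))*S,z+.1).round(3))
# narrow lid lip corners vs. angle
q=[.4835,.2562,1.8176]
for th in(1.57,1.95,2.0):
    P=[(.0525-.125*np.cos(th),y,.07+.125*np.sin(th)) for y in(.05,-.05)]
    print(th,world(q,P).round(3).tolist(),[((proj(n,world(q,P))-o)*4).round().tolist() for n,o in(("scene",(145,162)),("side",(155,126)))])
E
python3 -m crank '[{"claw":1,"az":1},{"claw":1,"az":1},{"claw":1,"az":1},{"claw":1,"az":1},{"claw":1,"az":1},{"claw":1,"az":1},{"claw":1,"az":1},{"claw":1,"az":1}]' 5
```

```text
0 [0.481 0.519 0.   ] [0.564 0.71  0.   ] [0.64  1.072 0.1  ]
0.1 [0.391 0.403 0.1  ] [0.5   0.499 0.1  ] [0.553 0.768 0.2  ]
0.2 [0.302 0.287 0.2  ] [0.436 0.288 0.2  ] [0.467 0.465 0.3  ]
1.57 [[0.422, 0.295, 0.195], [0.519, 0.319, 0.195]] [[[86.0, 75.0], [148.0, 2.0]], [[94.0, 49.0], [201.0, 8.0]]]
1.95 [[0.411, 0.34, 0.186], [0.508, 0.364, 0.186]] [[[27.0, 76.0], [92.0, 5.0]], [[62.0, 42.0], [167.0, 2.0]]]
2.0 [[0.409, 0.345, 0.184], [0.506, 0.37, 0.184]] [[[20.0, 78.0], [86.0, 7.0]], [[58.0, 43.0], [163.0, 3.0]]]invalid input at $[0]: expected keys claw, dx, dy, dz, ax, ay, az
```

```bash
python3 - <<'E'
from fit import *
S=.7
for a,b in(((158,176),(243,122)),((195,222),(268,165))):
    f=lambda X:np.r_[proj("scene",X)[0]-np.array(a)*S,proj("side",X)[0]-np.array(b)*S]
    s=least_squares(f,[.5,.55,.2]);print(s.x.round(3),s.fun.round(1))
E
python3 -m crank '[{"claw":1,"dx":0,"dy":0,"dz":0,"ax":0,"ay":0,"az":1},{"claw":1,"dx":0,"dy":0,"dz":0,"ax":0,"ay":0,"az":1},{"claw":1,"dx":0,"dy":0,"dz":0,"ax":0,"ay":0,"az":1},{"claw":1,"dx":0,"dy":0,"dz":0,"ax":0,"ay":0,"az":1},{"claw":1,"dx":0,"dy":0,"dz":0,"ax":0,"ay":0,"az":1},{"claw":1,"dx":0,"dy":0,"dz":0,"ax":0,"ay":0,"az":1},{"claw":1,"dx":0,"dy":0,"dz":0,"ax":0,"ay":0,"az":1},{"claw":1,"dx":0,"dy":0,"dz":0,"ax":0,"ay":0,"az":1}]' 5
```

```text
[0.506 0.57  0.267] [-0.   0.9  0.3 -1. ]
[0.533 0.522 0.16 ] [ 0.  -0.9 -0.3  0.9]
time: 0.77
ee_pos: [0.2316, 0.5803, 0.2331]
eef_rot: [0.574, 0.819, -0.0, 0.0]
ft_force: [0.2, -0.1, -0.4]
width: 0.0417
grip_force: 0.0
```

```bash
python3 -m crank '[{"claw":1,"dx":0,"dy":0,"dz":0,"ax":0,"ay":0,"az":1},{"claw":1,"dx":-0.9,"dy":0.8,"dz":0,"ax":0,"ay":0,"az":0},{"claw":1,"dx":-0.9,"dy":0.8,"dz":0,"ax":0,"ay":0,"az":0},{"claw":1,"dx":-0.9,"dy":0.8,"dz":0,"ax":0,"ay":0,"az":0},{"claw":1,"dx":-0.9,"dy":0.8,"dz":0,"ax":0,"ay":0,"az":0},{"claw":1,"dx":-0.9,"dy":0.8,"dz":0,"ax":0,"ay":0,"az":0},{"claw":1,"dx":-0.9,"dy":0.8,"dz":0,"ax":0,"ay":0,"az":0},{"claw":1,"dx":-0.9,"dy":0.7,"dz":0,"ax":0,"ay":0,"az":0}]' 5
python3 - <<'E'
from bench import r
print(r.read_state()['ee_pos'],r.read_state()['joint_positions'])
E
```

```text
time: 1.43
ee_pos: [0.4396, 0.4364, 0.2332]
eef_rot: [0.614, 0.789, -0.0, 0.0]
ft_force: [-0.6, 1.3, -0.1]
width: 0.0007
grip_force: 0.0
[0.43964229 0.43639616 0.23322125] [-1.00565776  0.31807355  0.19018761  1.48823278 -0.0605509   1.34144
 -0.56284189]
```

```bash
python3 -m crank '[{"claw":1,"dx":-0.8,"dy":0,"dz":0,"ax":0,"ay":0,"az":0},{"claw":1,"dx":-0.8,"dy":0,"dz":0,"ax":0,"ay":0,"az":0},{"claw":1,"dx":0,"dy":0,"dz":0.8,"ax":0,"ay":0,"az":0},{"claw":1,"dx":0,"dy":0,"dz":0.8,"ax":0,"ay":0,"az":0},{"claw":1,"dx":0,"dy":0,"dz":0.8,"ax":0,"ay":0,"az":0},{"claw":1,"dx":0,"dy":0,"dz":0,"ax":0,"ay":0,"az":0}]' 5
python3 - <<'E'
from bench import r
import cv2
c=r.camera("side")["color"][80:230,100:300,::-1]
cv2.imwrite("pics/pre.png",cv2.resize(c,(800,600),interpolation=cv2.INTER_CUBIC))
E
```

```text
time: 1.93
ee_pos: [0.4479, 0.3894, 0.1566]
eef_rot: [0.614, 0.789, -0.004, -0.0]
ft_force: [-0.5, -0.0, -1.3]
width: 0.0003
grip_force: 0.0
```

View pics/pre.png

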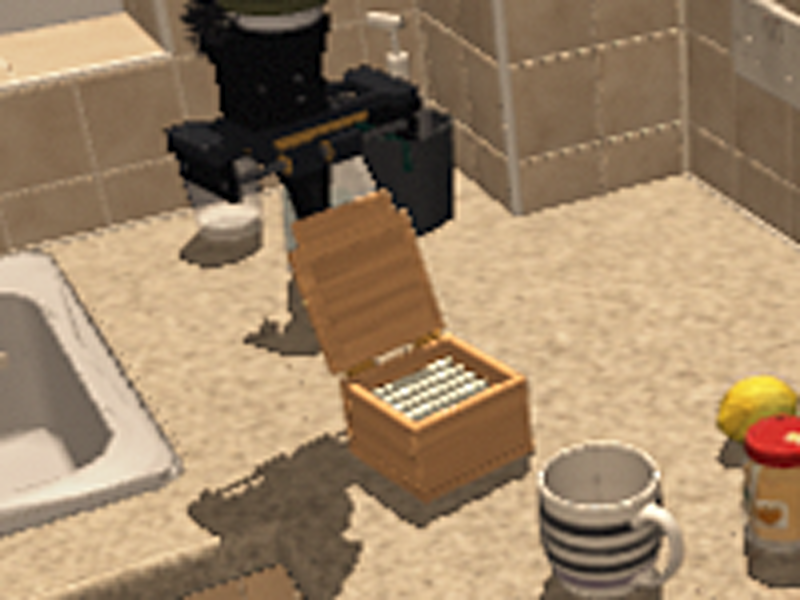

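The picture shows the closed fingers at (305,190) behind the lid's upper half, with the lid at (365,280) not touched. Next I'll push it over.

```bash
python3 -m crank '[{"claw":1,"dx":-0.4,"dy":0,"dz":0,"ax":0,"ay":0,"az":0},{"claw":1,"dx":-0.4,"dy":0,"dz":0,"ax":0,"ay":0,"az":0},{"claw":1,"dx":-0.3,"dy":0,"dz":0,"ax":0,"ay":0,"az":0},{"claw":1,"dx":-0.3,"dy":0,"dz":0,"ax":0,"ay":0,"az":0},{"claw":1,"dx":-0.3,"dy":0,"dz":0,"ax":0,"ay":0,"az":0},{"claw":1,"dx":-0.3,"dy":0,"dz":0,"ax":0,"ay":0,"az":0},{"claw":1,"dx":-0.3,"dy":0,"dz":0,"ax":0,"ay":0,"az":0},{"claw":1,"dx":-0.3,"dy":0,"dz":0,"ax":0,"ay":0,"az":0}]' 5
python3 -m crank '[{"claw":1,"dx":-0.3,"dy":0,"dz":0,"ax":0,"ay":0,"az":0},{"claw":1,"dx":-0.3,"dy":0,"dz":0,"ax":0,"ay":0,"az":0},{"claw":1,"dx":-0.2,"dy":0,"dz":0,"ax":0,"ay":0,"az":0},{"claw":1,"dx":0,"dy":0,"dz":-0.3,"ax":0,"ay":0,"az":0},{"claw":1,"dx":0,"dy":0,"dz":-1,"ax":0,"ay":0,"az":0},{"claw":1,"dx":0,"dy":0,"dz":-1,"ax":0,"ay":0,"az":0}]' 5
python3 - <<'E'
from bench import r
import cv2
c=r.camera("side")["color"][80:230,100:300,::-1]
cv2.imwrite("pics/post.png",cv2.resize(c,(800,600),interpolation=cv2.INTER_CUBIC))
E
```

```text
time: 2.65
ee_pos: [0.4693, 0.3148, 0.1617]
eef_rot: [0.614, 0.789, 0.0, -0.0]
ft_force: [-0.3, 0.2, 0.9]
width: 0.0002
grip_force: 0.1
time: 3.15
ee_pos: [0.4742, 0.2923, 0.231]
eef_rot: [0.614, 0.789, -0.001, -0.0]
ft_force: [1.4, 1.4, 0.9]
width: 0.0004
grip_force: 0.0
```

View pics/post.png

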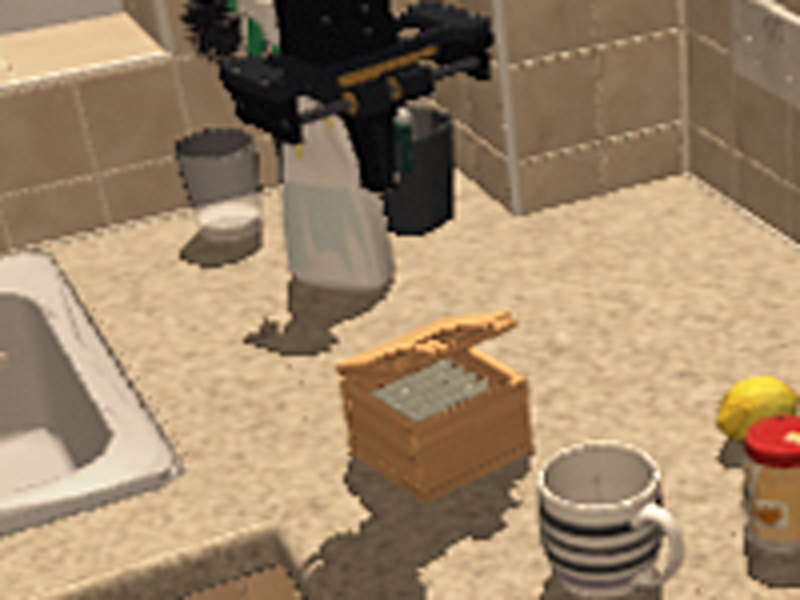

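The lid is falling shut, seen mid-fall at (430,340), and the box hasn't moved. Next I'll travel above everything to the front of the wide box.

```bash
python3 -m crank '[{"claw":1,"dx":0,"dy":0,"dz":-1,"ax":0,"ay":0,"az":0},{"claw":1,"dx":-1,"dy":-0.3,"dz":-0.5,"ax":0,"ay":0,"az":0},{"claw":1,"dx":-1,"dy":-0.3,"dz":0,"ax":0,"ay":0,"az":0},{"claw":1,"dx":-1,"dy":-0.3,"dz":0,"ax":0,"ay":0,"az":0},{"claw":1,"dx":-1,"dy":-0.3,"dz":0,"ax":0,"ay":0,"az":0},{"claw":1,"dx":-1,"dy":-0.3,"dz":0,"ax":0,"ay":0,"az":0},{"claw":1,"dx":-1,"dy":-0.3,"dz":0,"ax":0,"ay":0,"az":0},{"claw":1,"dx":-1,"dy":-0.3,"dz":0,"ax":0,"ay":0,"az":0}]'
python3 -m crank '[{"claw":1,"dx":-1,"dy":-0.3,"dz":0,"ax":0,"ay":0,"az":0},{"claw":1,"dx":-1,"dy":-0.3,"dz":0,"ax":0,"ay":0,"az":0},{"claw":1,"dx":-1,"dy":-0.3,"dz":0,"ax":0,"ay":0,"az":0},{"claw":1,"dx":-1,"dy":-0.3,"dz":0,"ax":0,"ay":0,"az":0},{"claw":1,"dx":-1,"dy":-0.3,"dz":0,"ax":0,"ay":0,"az":0},{"claw":1,"dx":-1,"dy":-0.3,"dz":0,"ax":0,"ay":0,"az":0},{"claw":1,"dx":-1,"dy":-0.3,"dz":0,"ax":0,"ay":0,"az":0},{"claw":1,"dx":-1,"dy":-0.3,"dz":0,"ax":0,"ay":0,"az":0}]'
python3 -m crank '[{"claw":1,"dx":-1,"dy":-0.3,"dz":0,"ax":0,"ay":0,"az":0},{"claw":1,"dx":-1,"dy":-0.3,"dz":0,"ax":0,"ay":0,"az":0},{"claw":1,"dx":-1,"dy":-0.3,"dz":0,"ax":0,"ay":0,"az":0},{"claw":1,"dx":-1,"dy":-0.3,"dz":0,"ax":0,"ay":0,"az":0},{"claw":1,"dx":-1,"dy":-0.3,"dz":0,"ax":0,"ay":0,"az":0},{"claw":1,"dx":-1,"dy":-0.3,"dz":0,"ax":0,"ay":0,"az":0},{"claw":1,"dx":-1,"dy":-0.3,"dz":0,"ax":0,"ay":0,"az":0},{"claw":1,"dx":0,"dy":0,"dz":0,"ax":0,"ay":0,"az":0}]'
python3 -m crank '[{"claw":1,"dx":0,"dy":0,"dz":0,"ax":0,"ay":0,"az":1},{"claw":1,"dx":0,"dy":0,"dz":0,"ax":0,"ay":0,"az":1},{"claw":1,"dx":0,"dy":0,"dz":0,"ax":0,"ay":0,"az":1},{"claw":1,"dx":0,"dy":0,"dz":0,"ax":0,"ay":0,"az":0.25},{"claw":1,"dx":0,"dy":0,"dz":0,"ax":0,"ay":1,"az":0},{"claw":1,"dx":0,"dy":0,"dz":0,"ax":0,"ay":1,"az":0},{"claw":1,"dx":0,"dy":0,"dz":0,"ax":0,"ay":1,"az":0},{"claw":1,"dx":0,"dy":0,"dz":0,"ax":0,"ay":1,"az":0}]'
python3 -c "
from bench import r
print(r.read_state()['joint_positions'].round(2))"
```

```text
time: 3.87
ee_pos: [0.4654, 0.0723, 0.2762]
eef_rot: [0.614, 0.789, 0.001, 0.0]
ft_force: [0.6, -1.2, 0.4]
width: 0.0005
grip_force: 0.0
time: 4.53
ee_pos: [0.4548, -0.1782, 0.2763]
eef_rot: [0.614, 0.789, 0.001, 0.0]
ft_force: [0.5, -0.2, 0.1]
width: 0.0005
grip_force: 0.0
time: 5.2
ee_pos: [0.4432, -0.4013, 0.2756]
eef_rot: [0.616, 0.788, -0.002, 0.0]
ft_force: [-0.8, -0.9, 0.0]
width: 0.0009
grip_force: 0.0
time: 5.87
ee_pos: [0.4463, -0.3955, 0.2765]
eef_rot: [0.72, 0.661, 0.156, -0.141]
ft_force: [1.0, 0.6, -0.5]
width: 0.0005
grip_force: 0.0
[ 0.29  0.58  0.83  1.28 -0.65  1.81  0.99]
```

```bash
python3 -m crank '[{"claw":1,"dx":0,"dy":0,"dz":0,"ax":0,"ay":1,"az":0},{"claw":1,"dx":0,"dy":0,"dz":0,"ax":0,"ay":1,"az":0},{"claw":1,"dx":0,"dy":0,"dz":0,"ax":0,"ay":1,"az":0},{"claw":1,"dx":0,"dy":0,"dz":0,"ax":0,"ay":1,"az":0},{"claw":1,"dx":0,"dy":0,"dz":0,"ax":0,"ay":1,"az":0},{"claw":1,"dx":0,"dy":0,"dz":0,"ax":0,"ay":0,"az":0},{"claw":1,"dx":0,"dy":0,"dz":0,"ax":0,"ay":0,"az":0}]'
cat > st.py <<'E'
from bench import r
import numpy as np
from scipy.spatial.transform import Rotation as R
s=r.read_state();M=R.from_quat(s['eef_rot']).as_matrix();p=np.array(s['ee_pos'])
b=np.array([.457,-.2194,0]);a=1.476;B=np.array([[np.cos(a),-np.sin(a),0],[np.sin(a),np.cos(a),0],[0,0,1]])
print("t",s['time'],"q",np.round(s['joint_positions'],2),"F",np.round(s['ft_force'],1))
print("tool axes in box frame (cols)\n",(B.T@M).round(3));print("tcp in box",(B.T@(p-b)).round(4),"tip",(B.T@(p+M[:,2]*r.tcp_to_tips-b)).round(4), p.round(3))
E
python3 st.py
```

```text
time: 6.45
ee_pos: [0.4451, -0.3957, 0.2683]
eef_rot: [0.676, 0.615, 0.298, -0.278]
ft_force: [0.6, -0.0, 0.5]
width: 0.0006
grip_force: 0.0
t 6.45 q [ 0.73  0.74  0.37  1.08 -0.74  2.06  0.89] F [ 0.6 -0.   0.5]
tool axes in box frame (cols)
 [[ 0.669  0.004  0.743]
 [-0.004 -1.     0.009]
 [ 0.743 -0.009 -0.669]]
tcp in box [-0.1767 -0.0048  0.2683] tip [-0.1685 -0.0047  0.2609] [ 0.445 -0.396  0.268]
```

Tilt is 48° (j6 at its range end), which is enough to hook the tip under the lip. Next I'll descend in front of the box.

```bash
python3 -m crank '[{"claw":1,"dx":-0.54,"dy":0,"dz":0.78,"ax":0,"ay":0,"az":0},{"claw":1,"dx":-0.54,"dy":0,"dz":0.78,"ax":0,"ay":0,"az":0},{"claw":1,"dx":-0.54,"dy":0,"dz":0.78,"ax":0,"ay":0,"az":0},{"claw":1,"dx":-0.54,"dy":0,"dz":0.78,"ax":0,"ay":0,"az":0},{"claw":1,"dx":-0.54,"dy":0,"dz":0.78,"ax":0,"ay":0,"az":0},{"claw":1,"dx":0,"dy":0,"dz":0,"ax":0,"ay":0,"az":0}]'; python3 st.py
```

```text
time: 6.95
ee_pos: [0.4459, -0.3605, 0.1262]
eef_rot: [0.677, 0.614, 0.295, -0.28]
ft_force: [0.4, 1.5, -1.3]
width: 0.0006
grip_force: 0.0
t 6.95 q [ 0.68  0.79  0.36  1.3  -0.72  1.82  1.02] F [ 0.4  1.5 -1.3]
tool axes in box frame (cols)
 [[ 0.669  0.005  0.743]
 [-0.009 -1.     0.015]
 [ 0.743 -0.017 -0.669]]
tcp in box [-0.1415 -0.0023  0.1262] tip [-0.1333 -0.0022  0.1188] [ 0.446 -0.36   0.126]
```

```bash
python3 -m crank '[{"claw":1,"dx":-0.53,"dy":0,"dz":0.72,"ax":0,"ay":0,"az":0},{"claw":1,"dx":-0.53,"dy":0,"dz":0.72,"ax":0,"ay":0,"az":0},{"claw":1,"dx":-0.53,"dy":0,"dz":0.72,"ax":0,"ay":0,"az":0},{"claw":1,"dx":0,"dy":0,"dz":0,"ax":0,"ay":0,"az":0},{"claw":1,"dx":0,"dy":0,"dz":0,"ax":0,"ay":0,"az":0}]'; python3 st.py
python3 - <<'E'
from bench import r
import cv2
cv2.imwrite("pics/lip.png",cv2.resize(r.camera("side")["color"][150:360,130:410,::-1],(800,600),interpolation=cv2.INTER_CUBIC))
E
```

```text
time: 7.37
ee_pos: [0.4473, -0.347, 0.0524]
eef_rot: [0.677, 0.615, 0.296, -0.278]
ft_force: [0.8, 0.1, -0.2]
width: 0.0007
grip_force: 0.0
t 7.3667 q [ 0.67  0.86  0.34  1.36 -0.73  1.71  1.08] F [ 0.8  0.1 -0.2]
tool axes in box frame (cols)
 [[ 0.671  0.004  0.741]
 [-0.006 -1.     0.012]
 [ 0.741 -0.013 -0.671]]
tcp in box [-0.128  -0.0025  0.0524] tip [-0.1198 -0.0023  0.045 ] [ 0.447 -0.347  0.052]
```

View pics/lip.png

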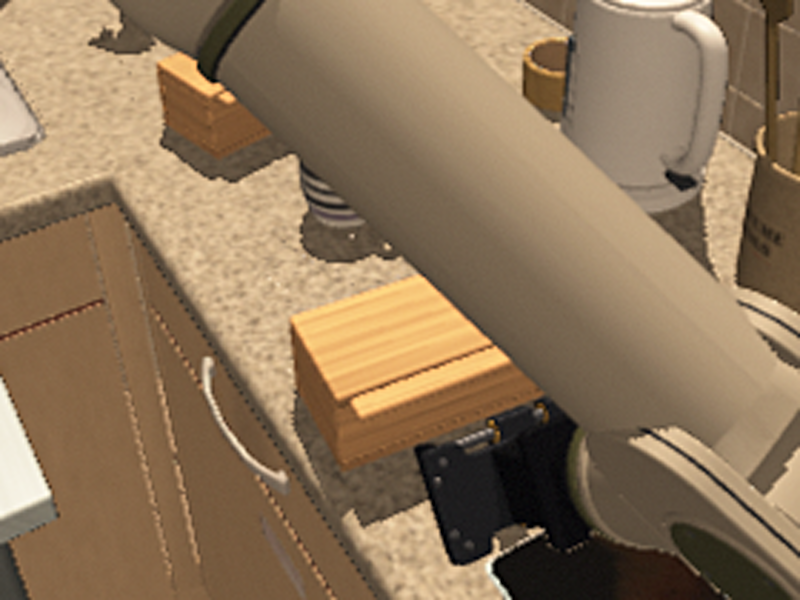

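The narrow lid is shut (210,100). The gripper is in front of the wide box's lip at (500,450), but the forearm crosses the view above the box. Next I'll check its height with the scene camera.

Run:
```python
from bench import r
import cv2
cv2.imwrite("pics/lip2.png",cv2.resize(r.camera("scene")["color"][:,:,::-1],(800,600),interpolation=cv2.INTER_CUBIC))
```

```text
(no output)
```

View pics/lip2.png

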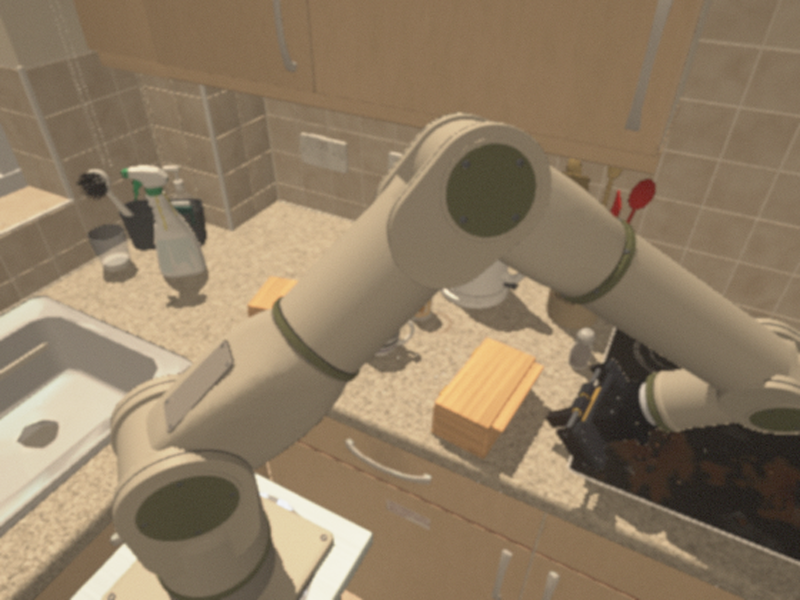

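Run:
```python
from fit import *
for a,b in(((605,265),(215,20)),((760,385),(690,440))):
    A=np.array(a)*.7;Bp=np.array([130,150])+np.array(b)*.35
    f=lambda X:np.r_[proj("scene",X)[0]-A,proj("side",X)[0]-Bp]
    s=least_squares(f,[.45,-.3,.3]);print(s.x.round(3),s.fun.round(1))
```

```text
[ 0.262 -0.372  0.482] [-0.   4.3  1.1 -3.8]
[ 0.386 -0.568  0.31 ] [-0.1 -2.8 -0.7  2. ]
```

The forearm is high (z about 0.3–0.48) and in front of the box, so it's clear of the lid's arc, and the shaker stands free. Next I'll slide the tip under the lip.

```bash
python3 -m crank '[{"claw":1,"dx":0.27,"dy":0,"dz":0.35,"ax":0,"ay":0,"az":0},{"claw":1,"dx":0.27,"dy":0,"dz":0.35,"ax":0,"ay":0,"az":0},{"claw":1,"dx":0.27,"dy":0,"dz":0.35,"ax":0,"ay":0,"az":0},{"claw":1,"dx":0.2,"dy":0,"dz":0.25,"ax":0,"ay":0,"az":0},{"claw":1,"dx":0,"dy":0,"dz":0,"ax":0,"ay":0,"az":0}]'; python3 st.py
```

```text
time: 7.88
ee_pos: [0.4528, -0.2967, 0.0492]
eef_rot: [0.676, 0.615, 0.297, -0.277]
ft_force: [-0.9, -0.9, 0.5]
width: 0.0006
grip_force: 0.0
t 7.8833 q [ 0.62  0.79  0.32  1.48 -0.74  1.63  1.07] F [-0.9 -0.9  0.5]
tool axes in box frame (cols)
 [[ 0.67   0.005  0.742]
 [-0.004 -1.     0.01 ]
 [ 0.742 -0.01  -0.67 ]]
tcp in box [-0.0773 -0.0031  0.0492] tip [-0.0692 -0.003   0.0419] [ 0.453 -0.297  0.049]
```

Run:
```python
import numpy as np
x=np.array([.67,.742]);z=np.array([.742,-.67]);h=np.array([.0525,.07])
p=np.array([-.0773,.0492]);rho=None
for t in [-2,5,12,19,26,33,40,47,54,61,68,75,82,89,94,99,104]:
    a=np.radians(t)
    if t<=42: C=h+.125*np.array([-np.cos(a),np.sin(a)])+.017*z
    else: C=h+.107*np.array([-np.cos(a),np.sin(a)])
    q=C-.0095*x-.011*z; d=q-p; print(t,q.round(3),"dx %.2f dz %.2f"%(d@x/.03,d@z/.03)); p=q
```

```text
-2 [-0.074  0.055] dx 0.20 dz -0.05
5 [-0.074  0.07 ] dx 0.39 dz -0.33
12 [-0.072  0.085] dx 0.42 dz -0.28
19 [-0.068  0.1  ] dx 0.45 dz -0.23
26 [-0.062  0.114] dx 0.48 dz -0.17
33 [-0.054  0.127] dx 0.50 dz -0.11
40 [-0.045  0.139] dx 0.51 dz -0.05
47 [-0.035  0.149] dx 0.46 dz 0.04
54 [-0.025  0.157] dx 0.43 dz 0.06
61 [-0.014  0.164] dx 0.42 dz 0.12
68 [-0.002  0.17 ] dx 0.40 dz 0.17
75 [0.01  0.174] dx 0.38 dz 0.21
82 [0.023 0.176] dx 0.35 dz 0.26
89 [0.036 0.177] dx 0.32 dz 0.30
94 [0.045 0.177] dx 0.20 dz 0.24
99 [0.055 0.176] dx 0.18 dz 0.25
104 [0.064 0.174] dx 0.16 dz 0.27
```

```bash
python3 -m crank '[{"claw":1,"dx":0.2,"dy":0,"dz":-0.05,"ax":0,"ay":0,"az":0},{"claw":1,"dx":0.2,"dy":0,"dz":-0.16,"ax":0,"ay":0,"az":0},{"claw":1,"dx":0.2,"dy":0,"dz":-0.16,"ax":0,"ay":0,"az":0},{"claw":1,"dx":0.21,"dy":0,"dz":-0.14,"ax":0,"ay":0,"az":0},{"claw":1,"dx":0.21,"dy":0,"dz":-0.14,"ax":0,"ay":0,"az":0},{"claw":1,"dx":0.22,"dy":0,"dz":-0.12,"ax":0,"ay":0,"az":0},{"claw":1,"dx":0.22,"dy":0,"dz":-0.12,"ax":0,"ay":0,"az":0}]'; python3 st.py
python3 - <<'E'
from bench import r
import cv2
cv2.imwrite("pics/lift.png",cv2.resize(r.camera("scene")["color"][210:330,280:440,::-1],(800,600),interpolation=cv2.INTER_CUBIC))
E
```

```text
time: 8.47
ee_pos: [0.4531, -0.2884, 0.0986]
eef_rot: [0.677, 0.614, 0.296, -0.278]
ft_force: [-0.4, -1.2, 0.0]
width: 0.0004
grip_force: 0.6
t 8.4667 q [ 0.6   0.71  0.33  1.49 -0.73  1.68  1.02] F [-0.4 -1.2  0. ]
tool axes in box frame (cols)
 [[ 0.67   0.003  0.742]
 [-0.007 -1.     0.01 ]
 [ 0.742 -0.012 -0.67 ]]
tcp in box [-0.069  -0.0026  0.0986] tip [-0.0609 -0.0025  0.0913] [ 0.453 -0.288  0.099]
```

View pics/lift.png

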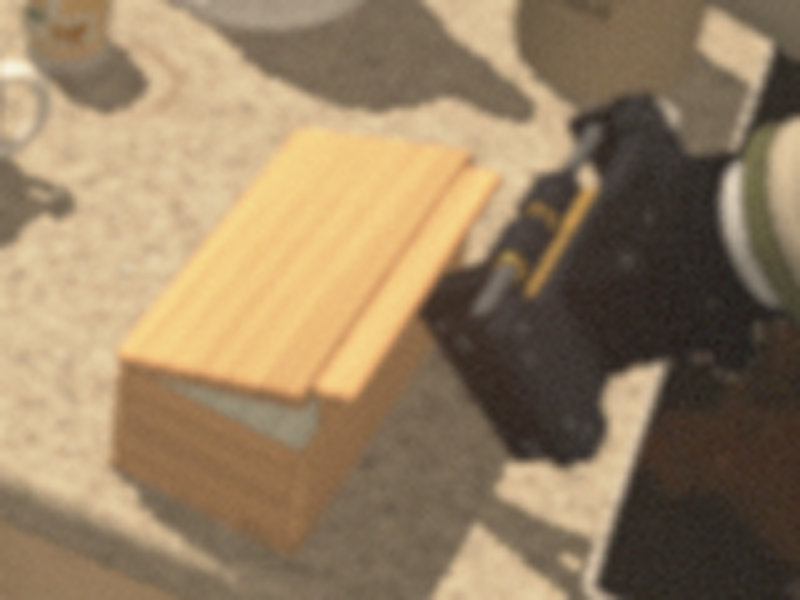

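The lid is lifting as planned: there's an open wedge at (250,400), the lip rests on the fingers near (440,270), and the box hasn't moved. I'll continue along the arc.

```bash
python3 -m crank '[{"claw":1,"dx":0.24,"dy":0,"dz":-0.09,"ax":0,"ay":0,"az":0},{"claw":1,"dx":0.24,"dy":0,"dz":-0.08,"ax":0,"ay":0,"az":0},{"claw":1,"dx":0.25,"dy":0,"dz":-0.06,"ax":0,"ay":0,"az":0},{"claw":1,"dx":0.25,"dy":0,"dz":-0.05,"ax":0,"ay":0,"az":0},{"claw":1,"dx":0.25,"dy":0,"dz":-0.03,"ax":0,"ay":0,"az":0},{"claw":1,"dx":0.25,"dy":0,"dz":-0.02,"ax":0,"ay":0,"az":0},{"claw":1,"dx":0.46,"dy":0,"dz":0.04,"ax":0,"ay":0,"az":0},{"claw":1,"dx":0.43,"dy":0,"dz":0.06,"ax":0,"ay":0,"az":0}]'; python3 st.py
python3 -m crank '[{"claw":1,"dx":0.42,"dy":0,"dz":0.12,"ax":0,"ay":0,"az":0},{"claw":1,"dx":0.4,"dy":0,"dz":0.17,"ax":0,"ay":0,"az":0},{"claw":1,"dx":0.2,"dy":0,"dz":0.1,"ax":0,"ay":0,"az":0},{"claw":1,"dx":0.2,"dy":0,"dz":0.1,"ax":0,"ay":0,"az":0},{"claw":1,"dx":0.18,"dy":0,"dz":0.13,"ax":0,"ay":0,"az":0}]'; python3 st.py
```

```text
time: 9.18
ee_pos: [0.4577, -0.2452, 0.1558]
eef_rot: [0.677, 0.614, 0.296, -0.278]
ft_force: [-0.5, 0.1, 0.4]
width: 0.001
grip_force: 0.3
t 9.1833 q [ 0.54  0.58  0.32  1.56 -0.73  1.7   0.94] F [-0.5  0.1  0.4]
tool axes in box frame (cols)
 [[ 0.67   0.003  0.743]
 [-0.007 -1.     0.01 ]
 [ 0.743 -0.012 -0.67 ]]
tcp in box [-0.0256 -0.0032  0.1558] tip [-0.0175 -0.0031  0.1485] [ 0.458 -0.245  0.156]
time: 9.6
ee_pos: [0.4618, -0.2034, 0.1741]
eef_rot: [0.677, 0.614, 0.296, -0.278]
ft_force: [0.6, -0.4, 0.4]
width: 0.0004
grip_force: 0.1
t 9.6 q [ 0.49  0.51  0.31  1.63 -0.74  1.67  0.89] F [ 0.6 -0.4  0.4]
tool axes in box frame (cols)
 [[ 0.67   0.003  0.743]
 [-0.007 -1.     0.011]
 [ 0.743 -0.012 -0.67 ]]
tcp in box [ 0.0164 -0.0033  0.1741] tip [ 0.0245 -0.0032  0.1668] [ 0.462 -0.203  0.174]
```

```bash
python3 -m crank '[{"claw":1,"dx":0.17,"dy":0,"dz":0.14,"ax":0,"ay":0,"az":0},{"claw":1,"dx":0.16,"dy":0,"dz":0.15,"ax":0,"ay":0,"az":0},{"claw":1,"dx":0.16,"dy":0,"dz":0.15,"ax":0,"ay":0,"az":0},{"claw":1,"dx":0.16,"dy":0,"dz":0.17,"ax":0,"ay":0,"az":0},{"claw":1,"dx":0.16,"dy":0,"dz":0.19,"ax":0,"ay":0,"az":0},{"claw":1,"dx":0.16,"dy":0,"dz":0.2,"ax":0,"ay":0,"az":0},{"claw":1,"dx":0.15,"dy":0,"dz":0.2,"ax":0,"ay":0,"az":0},{"claw":1,"dx":0.15,"dy":0,"dz":0.2,"ax":0,"ay":0,"az":0}]'; python3 st.py
python3 -m crank '[{"claw":1,"dx":0,"dy":0,"dz":0,"ax":0,"ay":0,"az":0},{"claw":1,"dx":0,"dy":0,"dz":-0.4,"ax":0,"ay":0,"az":0},{"claw":1,"dx":0,"dy":0,"dz":-1,"ax":0,"ay":0,"az":0},{"claw":1,"dx":0,"dy":0,"dz":-1,"ax":0,"ay":0,"az":0},{"claw":1,"dx":0,"dy":0,"dz":-1,"ax":0,"ay":0,"az":0},{"claw":1,"dx":0,"dy":0,"dz":-1,"ax":0,"ay":0,"az":0},{"claw":1,"dx":0,"dy":0,"dz":0,"ax":0,"ay":0,"az":0},{"claw":1,"dx":0,"dy":0,"dz":0,"ax":0,"ay":0,"az":0}]'
python3 - <<'E'
from bench import r
import cv2,numpy as np
a=r.camera("scene")["color"][150:360,160:440,::-1];b=r.camera("side")["color"][120:330,130:410,::-1]
cv2.imwrite("pics/end.png",cv2.resize(np.hstack([a,b]),(800,300),interpolation=cv2.INTER_CUBIC))
E
```

```text
time: 10.27
ee_pos: [0.467, -0.1468, 0.174]
eef_rot: [0.677, 0.614, 0.296, -0.278]
ft_force: [0.3, -0.6, -0.9]
width: 0.0006
grip_force: 0.0
t 10.2667 q [ 0.42  0.43  0.28  1.73 -0.76  1.6   0.84] F [ 0.3 -0.6 -0.9]
tool axes in box frame (cols)
 [[ 0.67   0.003  0.743]
 [-0.007 -1.     0.011]
 [ 0.743 -0.012 -0.67 ]]
tcp in box [ 0.0732 -0.0031  0.174 ] tip [ 0.0814 -0.003   0.1666] [ 0.467 -0.147  0.174]
time: 10.93
ee_pos: [0.4588, -0.2478, 0.2632]
eef_rot: [0.678, 0.614, 0.296, -0.276]
ft_force: [0.4, 0.4, 0.1]
width: 0.0008
grip_force: 0.0
```

View pics/end.png

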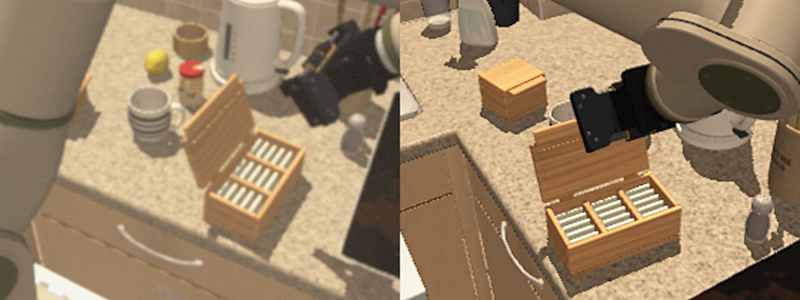

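The wide lid leans back open (215,130 left tile), the narrow lid is shut (513,88 right tile), and the mug, jar and shaker stand as before. The gripper is clear at z = 0.26.

```bash
python3 -c "
from bench import r
print(r.close_job())"
```

```text
the job is handed in; nothing more can be done
None
```

I closed the narrow box's lid first, then flipped the wide box's lid open against its stop. I used only light fingertip pushes; the last pictures show both boxes in place and the mug, jar and shaker undisturbed. The job is handed in at about 11 s of the 72 s limit, and no verdict came back.

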